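# Bath time for the peg dolls

## Task

It is bath time for the peg dolls: lift the wooden tray by its upright handle, carry it level with all four dolls aboard, and tip them over its ramped front end into the bath tub. Then set the empty tray down flat on the table and let go of it. Leave the tub where it stands and do not knock the other toys about.

Things in the scene. Friction and masses are not known exactly. Their poses are not given: they have to be found in the camera images.
- tray: Loose plywood tray, 0.24 kg. Origin: centre of its underside, z up. Floor 6 mm thick, flat from x = -80 to 86 mm; at its open pouring end (-x) a 25 degree ramp rises from there to the lip. 116 mm wide (y); side walls and rear wall (x = 89 mm) 42 mm high. Behind, at x = 110 mm, an upright handle board 10 mm thick (x), 60 mm wide, top 109 mm up. Pours when tipped well past 25 degrees (45 to 55).
- tray_handle (a point): The point to grip on the tray's handle board: mid-thickness, mid-width, 78 mm above the tray's underside (31 mm below the board's top). Axes as the tray's: pinch along x.
- tray_lip (a point): Middle of the tray's pouring edge, top of the ramp, 115 mm from the tray's origin towards -x and 22 mm up. Axes as the tray's.
- tub: Purple plastic toy bath tub, loose, 0.6 kg, on four short feet. Origin under its centre at table level. Outside 150 mm along its x, 210 mm along its y, corners cut by 35 mm; walls 6 mm thick, rim 81 mm above the table, inner floor 18 mm above the table. A small steel tap stands on the rim at its +y end, up to 101 mm high.
- doll1: wooden peg doll, all four alike: a round body and ball head, 62 mm long, 32 mm thick, lying across the tray on its round side, so it rolls. Origin at its middle, on its long axis, which is the body's y axis.
- doll2: wooden peg doll, all four alike: a round body and ball head, 62 mm long, 32 mm thick, lying across the tray on its round side, so it rolls. Origin at its middle, on its long axis, which is the body's y axis.
- doll3: wooden peg doll, all four alike: a round body and ball head, 62 mm long, 32 mm thick, lying across the tray on its round side, so it rolls. Origin at its middle, on its long axis, which is the body's y axis.
- doll4: wooden peg doll, all four alike: a round body and ball head, 62 mm long, 32 mm thick, lying across the tray on its round side, so it rolls. Origin at its middle, on its long axis, which is the body's y axis.
- kettle: Bystander: silver toy kettle, 80 mm across, 84 mm high, at the far side of the table. Origin under its centre.
- jar: Bystander: small glass jar with a twist cap, 44 mm across, 62 mm high, standing between the tray and the tub. Origin under its centre.
- block: Bystander: orange wooden block 36 x 70 x 36 mm, beyond the jar, between the tray and the tub. Origin under its centre.
- chair: Bystander: wooden toy chair 60 x 60 mm, 108 mm high, at the right. Origin under its centre.
Things that resemble listed ones, but are neither listed nor needed, are in the scene too. What is shaped like the doll2 but green or yellow is not meant.

How it is judged:
By the outcome, as a careful person would: the job done as asked, in the order asked, and still so for the second after the job is handed in, with the robot touching nothing.
It also fails if it takes over 61 s, if anything falls off the work surface, if the arm or the gripper's body presses on something with over 40 N, if the wrist force passes 120 N, or if a joint passes its speed limit or range.

## Robot

A 6-joint arm with a two-finger parallel gripper is mounted at the origin on the work surface. World frame = base frame: x ahead of the robot, y to its left, z up, the work surface at z = 0. Lengths are in m, angles in degrees, forces in N, time in s.
With the tool pointing down it reaches from about 0.375 to 0.9 m from the base axis. Payload 3.1 kg.
Tool frame: the origin (TCP) lies at the very end of the fingers, on their centre line; the grasp point (between the pads) lies 19 mm behind it (bot.tcp_to_grasp is the distance from the TCP to the grasp point, in m); z points along the fingers, y is the line along which they close (so a half turn about z gives the same grasp; the last joint's range is limited). The gripper opens to 87 mm and grips with 3 to 60 N. Pads are 19 mm wide; open, the fingers measure 117 mm over their backs; the gripper's body (75 mm by 190 mm) begins 51 mm behind the grasp point.
Start: joints at [55.376, 30.224, 82.088, -0, 67.689, -10.227], TCP at [0.258, 0.569, 0.223] pointing down, gripper open.
Joint ranges: [-176.69, 176.69], [-43.24, 126.21], [12.49, 139.97], [-82, 262], [0, 151.66], [-163.58, 163.58]. Speed limits (degrees/s): [159.86, 159.86, 180, 180, 180, 180].

## Interface

Orientations are given as a 3x3 rotation matrix whose columns are the frame's x, y, z axes.
In Python, from rig import telemetry, capture, camera_info, job, bot gives the robot as it stands. The module is installed in compiled form; this text tells all that it offers.
- The arm moves only by the tool carry_out, never from a script. Its argument "deltas" is a list that holds one entry, the list of rows, each a list of 7 numbers: the shift along the tool's x, y, z scaled (see below), then the turn, a rotation vector about the tool's x, y, z scaled (see below), then the closure, from -1 (fully open) to 1 (shut). In form: [[[dx, dy, dz, ax, ay, az, claw], ...]]. A call has exactly 10 rows; each row is the pose to reach, as a shift and turn from the pose commanded when the call began, along the tool's axes at that moment, turning the shorter way round; what a row does not reach only later rows make up. The controller multiplies each number of a shift by 15 cm and each number of a turn by 360 degrees. A row lasts 1/12 s, in which the tool goes at most 41.7 mm and 7.16 degrees, less where a joint would pass 70% of its speed; a pose out of reach is approached as far as the arm can. A call with a number of a shift or a turn outside -1 to 1 is refused whole. A call with a gripper value outside its range is refused whole. The fingers move at their own pace and stop on an object; the grip force is fixed at half the most. Time passes only in rows, so rows that repeat a pose let the fingers close, or fill a call up. It gives the time, the measured TCP pose, the force, the opening and the grip force at its end, in the units of the state.
- telemetry.read_state(): the state, without advancing time (a new reading comes with each control period).
- capture(name): name is "scene" or "top" or "wrist"; returns the picture (384x512x3 uint8, red, green, blue); there is no depth.
- camera_info(name): a dict with "mtx" (3x3 intrinsics, pixels), "k1" (the pictures are not rectified: a ray, as slopes to the right and down, at radius r is drawn at 1 + k1 r^2 times it, then the intrinsics apply), "cam_to_world" (4x4, takes a point from camera to world coordinates); the wrist camera has in their place "T_tool_cam" (4x4, takes a point from camera to tool coordinates, whose origin is the TCP and whose axes are the flange's). Camera axes: x right, y down, z forward; pixel columns grow to the right and rows downward; lengths in m; the calibration is good to about 2 mm. A picture is of the moment at which its call begins: read the wrist's pose just before it. camera_info takes no time and is no camera call.
- job.hand_in(): hands the job in; it is judged then, once.
The state is a dict: "time_s": time; "joint_positions": joint angles; "qvel": joint speeds; "tau": joint torques, N m; "position": TCP position; "tcp_rot": TCP orientation; "force": force on the tool from outside, world axes, zero at the start; "moment": the same for the moment, N m; "opening": opening from 0.0 (shut) to 1.0 (fully open); "grasp_force": force on a finger pad.
Only numpy, scipy, OpenCV 4.12 (cv2) and the standard library are available. Lean on these libraries where they do the work, as an engineer would, in place of code of your own. Each camera call takes 0.05 s, during which the arm holds its last target. There are 200 camera calls.

## Working session

There is one attempt and no reset: what is moved stays moved. The work goes in short steps, Python scripts to look and compute and a tool call to move; the robot and the scene stay as the last step left them, time stands still between calls to the robot, and variables do not carry over. Pictures are saved under pics/ and viewed, at most 10 in all, crops included, and the job is handed in when it is done.

Besides the shell and the picture viewer there is one more tool, called after "Call:" by a JSON object that holds its "api" and its "payload". carry_out: Moves the arm, as the interface text tells. Its arguments: {"type":"object","properties":{"deltas":{"type":"array","items":{"type":"array","items":{"type":"array","items":{"type":"number"}}}}},"required":["deltas"]}

```bash
mkdir -p pics
python3 - <<'E'
from rig import *
import cv2,numpy as np
for n in("scene","top"):
    im=capture(n); cv2.imwrite(f"pics/{n}0.png",im[:,:,::-1])
    c=camera_info(n); print(n,c["mtx"],c["k1"],np.round(c["cam_to_world"],4))
c=camera_info("wrist");print(c)
s=telemetry.read_state();print(s)
a=cv2.imread("pics/top0.png");cv2.imwrite("pics/top0b.png",cv2.resize(a,(800,600)))
E
```

```text
scene [[388.15860395   0.         250.39270561]
 [  0.         388.15860395 189.07560466]
 [  0.           0.           1.        ]] 0.027454580960745753 [[-0.7183  0.43   -0.5469  1.1507]
 [ 0.6956  0.4577 -0.5538  0.4938]
 [ 0.0122 -0.7782 -0.6279  0.7141]
 [ 0.      0.      0.      1.    ]]
top [[471.51578436   0.         251.37014269]
 [  0.         471.51578436 192.8073926 ]
 [  0.           0.           1.        ]] -0.0538693576862051 [[ 4.5000e-03 -9.9450e-01  1.0430e-01  4.4900e-01]
 [-1.0000e+00 -4.4000e-03  1.2000e-03 -7.8900e-02]
 [-8.0000e-04 -1.0430e-01 -9.9450e-01  1.1113e+00]
 [ 0.0000e+00  0.0000e+00  0.0000e+00  1.0000e+00]]
{'mtx': array([[341.51113457,   0.        , 255.82846436],
       [  0.        , 341.51113457, 198.06410465],
       [  0.        ,   0.        ,   1.        ]]), 'k1': -0.02644002574904276, 'T_tool_cam': array([[-1.05107873e-03, -9.65517026e-01, -2.60337796e-01,
         7.19119684e-02],
       [ 9.99999432e-01, -1.06156551e-03, -1.00325660e-04,
         7.77114613e-04],
       [-1.79499492e-04, -2.60337753e-01,  9.65517593e-01,
        -1.6269
[... 193 characters left out ...]
.36106093e-03,
        6.76895930e+01, -1.02274601e+01]), 'qvel': array([-0.03296767, -0.14138968, -0.17840752, -0.01950044, -0.0709525 ,
        0.08274741]), 'tau': array([-2.26274251e-04, -4.40989208e+01, -1.77151036e+01,  6.35006838e-02,
        5.33912249e-02, -4.85682858e-05]), 'position': array([0.25775869, 0.56863672, 0.22166196]), 'tcp_rot': array([[-9.10711728e-01,  4.13041104e-01, -1.09322250e-03],
       [ 4.13042432e-01,  9.10710286e-01, -1.65036658e-03],
       [ 3.13939741e-04, -1.95455547e-03, -9.99998041e-01]]), 'force': array([ 0.98381843, -0.27068502, -0.04935941]), 'moment': array([-0.02628212, -0.03552183,  0.0215575 ]), 'grasp_force': 0.0, 'opening': 1.0063552771663467}
```

View pics/top0b.png

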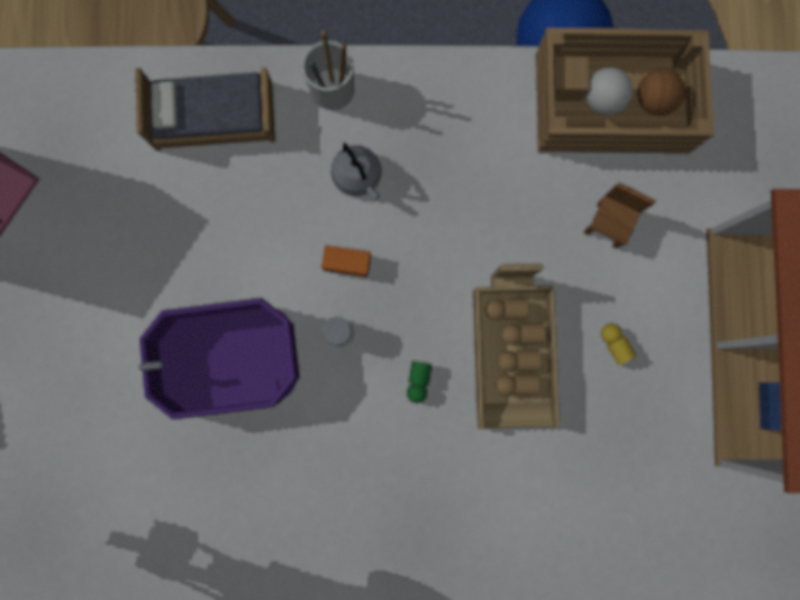

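View pics/scene0.png

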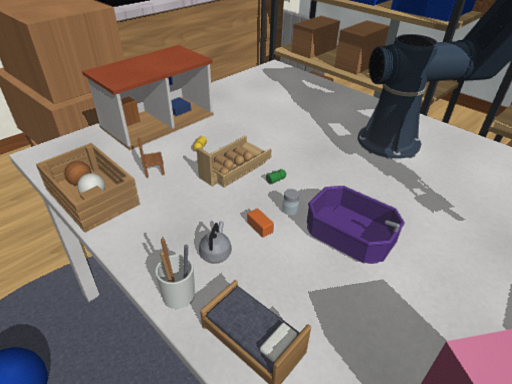

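Run:
```python
import cv2
a=cv2.imread("pics/top0.png")
t=cv2.resize(a[160:280,295:365],None,fx=5,fy=5,interpolation=cv2.INTER_CUBIC)
t=cv2.convertScaleAbs(t,alpha=1.5)
u=cv2.resize(a[180:280,80:200],None,fx=3.5,fy=3.5,interpolation=cv2.INTER_CUBIC)
u=cv2.convertScaleAbs(u,alpha=1.5)
import numpy as np
o=np.zeros((600,780,3),np.uint8);o[:,:350]=t;o[:350,355:775]=u
cv2.imwrite("pics/crop.png",o)
```

```text
(no output)
```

View pics/crop.png

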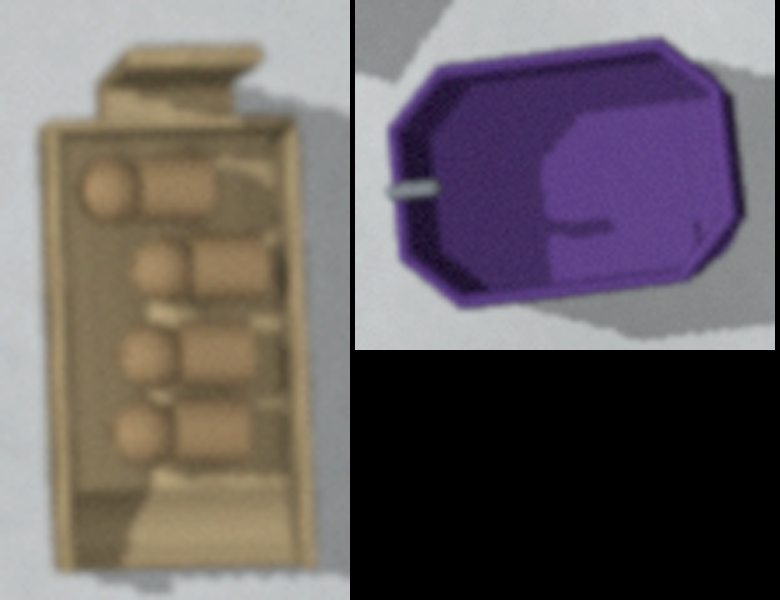

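```bash
cat > h.py <<'E'
import numpy as np,cv2
from rig import *
def ray(n,px,T=None):
    c=camera_info(n); M=c["mtx"]
    T=c["cam_to_world"] if T is None else T
    d=np.array([(px[0]-M[0,2])/M[0,0],(px[1]-M[1,2])/M[1,1]]); u=d.copy()
    for _ in range(20): u=d/(1+c["k1"]*(u@u))
    return T[:3,3],T[:3,:3]@np.array([*u,1])
def hit(n,px,z,T=None):
    o,d=ray(n,px,T); return o+d*(z-o[2])/d[2]
def proj(n,P,T=None):
    c=camera_info(n); M=c["mtx"]; T=c["cam_to_world"] if T is None else T
    p=T[:3,:3].T@(np.asarray(P)-T[:3,3]); u=p[:2]/p[2]; u=u*(1+c["k1"]*(u@u))
    return u*M[0,0]+M[:2,2]
E
python3 - <<'E'
from h import *
np.set_printoptions(precision=4,suppress=True)
t=lambda x,y:((x+2)/5+295-.5,(y+2)/5+160-.5)
u=lambda x,y:((x-355+1.5)/3.5+80-.5,(y+1.5)/3.5+180-.5)
R=[hit("top",t(*p),.042) for p in((42,122),(298,120),(58,570),(312,568))]
print("tray",*R)
print("w",np.linalg.norm((R[0]-R[1])[:2]),np.linalg.norm((R[2]-R[3])[:2]),"len",np.linalg.norm((R[0]-R[2])[:2]),np.linalg.norm((R[1]-R[3])[:2]))
for a,b in((0,2),(1,3)): d=R[a]-R[b];print("yaw",np.degrees(np.arctan2(d[1],d[0])))
for p in((125,48),(262,44)): print("handle top back",hit("top",t(*p),.109))
U=[hit("top",u(*p),.081) for p in((440,68),(662,42),(716,95),(733,210),(690,278),(462,305),(402,258),(390,128))]
print("tub",*U,np.mean(U,0))
for i in(0,2,4,6): d=U[i+1]-U[i];print(np.linalg.norm(d),np.degrees(np.arctan2(d[1],d[0])))
for i in (0,2): print("mid",(U[i]+U[i+1])/2,"opp dist",np.linalg.norm((U[i]+U[i+1]-U[i+4]-U[i+5])/2))
for n,p,z in(("jar",(338/1.5625,331/1.5625),.062),("block",(346/1.5625,260/1.5625),.036),("green",(420/1.5625,380/1.5625),.016),("kettle",(356/1.5625,170/1.5625),.06)): print(n,hit("top",p,z))
E
```

```text
tray [ 0.5812 -0.1962  0.042 ] [ 0.5827 -0.3137  0.042 ] [ 0.3786 -0.2021  0.042 ] [ 0.3797 -0.3166  0.042 ]
w 0.11749764115741945 0.11450076883780781 len 0.20264389216976753 0.20300664802107102
yaw 1.6844634564272543
yaw 0.836681427958957
handle top back [ 0.6052 -0.2248  0.109 ]
handle top back [ 0.6072 -0.284   0.109 ]
tub [0.5411 0.2469 0.081 ] [0.5582 0.1067 0.081 ] [0.5249 0.072  0.081 ] [0.4533 0.0601 0.081 ] [0.4111 0.0861 0.081 ] [0.3933 0.2281 0.081 ] [0.422  0.2668 0.081 ] [0.5031 0.2774 0.081 ] [0.4758 0.168  0.081 ]
0.14126911962492983 -83.05101666206173
0.07266265011507396 -170.54562623955977
0.14307279733944958 97.14856168259098
0.08178051979784932 7.4399893424972845
mid [0.5496 0.1768 0.081 ] opp dist 0.14876781842852244
mid [0.4891 0.066  0.081 ] opp dist 0.20774330504887942
jar [0.516  0.0003 0.062 ]
block [ 0.6227 -0.0082  0.036 ]
green [ 0.4469 -0.1183  0.016 ]
kettle [ 0.7523 -0.0229  0.06  ]
```

Call:
{"api": "carry_out", "payload": {"deltas": [[[-0.05, -0.05, 0, 0, 0, 0, -1], [-0.13, -0.12, 0, 0, 0, 0, -1], [-0.22, -0.2, 0, 0, 0, 0, -1], [-0.32, -0.3, 0, 0, 0, 0, -1], [-0.43, -0.4, 0, 0, 0, 0, -1], [-0.54, -0.5, 0, 0, 0, 0, -1], [-0.65, -0.6, 0, 0, 0, 0, -1], [-0.76, -0.7, 0, 0, 0, 0, -1], [-0.88, -0.82, 0, 0, 0, 0, -1], [-1, -0.93, 0, 0, 0, 0, -1]]]}}

```text
time_s: 0.93
position: [0.3369, 0.3782, 0.2224]
tcp_rot: [[-0.911, 0.413, -0.001], [0.413, 0.911, -0.001], [0.0, -0.001, -1.0]]
force: [0.4, -0.4, -0.1]
opening: 1.001
grasp_force: 0.0
```

Call:
{"api": "carry_out", "payload": {"deltas": [[[-0.1, -0.09, 0, 0, 0, 0, -1], [-0.2, -0.19, 0, 0, 0, 0, -1], [-0.3, -0.28, 0, 0, 0, 0, -1], [-0.4, -0.37, 0, 0, 0, 0, -1], [-0.5, -0.46, 0, 0, 0, 0, -1], [-0.6, -0.56, 0, 0, 0, 0, -1], [-0.7, -0.65, 0, 0, 0, 0, -1], [-0.8, -0.74, 0, 0, 0, 0, -1], [-0.9, -0.83, 0, 0, 0, 0, -1], [-1, -0.93, 0, 0, 0, 0, -1]]]}}

```text
time_s: 1.77
position: [0.4159, 0.1897, 0.2225]
tcp_rot: [[-0.911, 0.413, -0.0], [0.413, 0.911, -0.0], [0.0, -0.0, -1.0]]
force: [1.3, -0.6, 0.1]
opening: 1.001
grasp_force: 0.0
```

Call:
{"api": "carry_out", "payload": {"deltas": [[[-0.1, -0.09, 0, 0, 0, 0, -1], [-0.2, -0.19, 0, 0, 0, 0, -1], [-0.3, -0.28, 0, 0, 0, 0, -1], [-0.4, -0.37, 0, 0, 0, 0, -1], [-0.5, -0.46, 0, 0, 0, 0, -1], [-0.6, -0.56, 0, 0, 0, 0, -1], [-0.7, -0.65, 0, 0, 0, 0, -1], [-0.8, -0.74, 0, 0, 0, 0, -1], [-0.9, -0.83, 0, 0, 0, 0, -1], [-1, -0.93, 0, 0, 0, 0, -1]]]}}

```text
time_s: 2.6
position: [0.4946, 0.0009, 0.2224]
tcp_rot: [[-0.911, 0.413, -0.001], [0.413, 0.911, -0.0], [0.001, -0.0, -1.0]]
force: [-0.5, 0.2, 0.4]
opening: 1.0
grasp_force: 0.0
```

Call:
{"api": "carry_out", "payload": {"deltas": [[[-0.1, -0.09, 0, 0, 0, 0.018, -1], [-0.2, -0.19, 0, 0, 0, 0.036, -1], [-0.3, -0.28, 0, 0, 0, 0.054, -1], [-0.4, -0.37, 0, 0, 0, 0.072, -1], [-0.5, -0.46, 0, 0, 0, 0.09, -1], [-0.6, -0.56, 0, 0, 0, 0.108, -1], [-0.7, -0.65, 0, 0, 0, 0.126, -1], [-0.8, -0.74, 0, 0, 0, 0.144, -1], [-0.9, -0.83, 0, 0, 0, 0.162, -1], [-1, -0.93, 0, 0, 0, 0.179, -1]]]}}

```text
time_s: 3.43
position: [0.5734, -0.1878, 0.2222]
tcp_rot: [[-0.015, 1.0, -0.001], [1.0, 0.015, 0.0], [0.0, -0.001, -1.0]]
force: [-0.3, -0.6, 0.4]
opening: 0.998
grasp_force: 0.0
```

Call:
{"api": "carry_out", "payload": {"deltas": [[[-0.06, 0.02, 0, 0, 0, 0, -1], [-0.12, 0.05, 0, 0, 0, 0, -1], [-0.18, 0.08, 0, 0, 0, 0, -1], [-0.25, 0.1, 0, 0, 0, 0, -1], [-0.31, 0.13, 0, 0, 0, 0, -1], [-0.37, 0.16, 0, 0, 0, 0, -1], [-0.42, 0.18, 0, 0, 0, 0, -1], [-0.44, 0.18, 0, 0, 0, 0, -1], [-0.44, 0.18, 0, 0, 0, 0, -1], [-0.44, 0.18, 0, 0, 0, 0, -1]]]}}

```text
time_s: 4.27
position: [0.6021, -0.252, 0.2224]
tcp_rot: [[-0.02, 1.0, -0.001], [1.0, 0.02, 0.001], [0.001, -0.001, -1.0]]
force: [-0.0, -0.8, 1.2]
opening: 0.995
grasp_force: 0.0
```

Run:
```python
from h import *
s=telemetry.read_state();np.savez("s1.npz",p=s["position"],R=s["tcp_rot"]);print(s["position"],s["tcp_rot"])
im=capture("wrist");cv2.imwrite("pics/w1.png",cv2.resize(im[:,:,::-1],(800,600)))
```

```text
[ 0.6021257  -0.25202571  0.22236429] [[-2.03424362e-02  9.99792866e-01 -6.39870305e-04]
 [ 9.99792854e-01  2.03428498e-02  6.46698355e-04]
 [ 6.59581188e-04 -6.26582338e-04 -9.99999586e-01]]
```

View pics/w1.png

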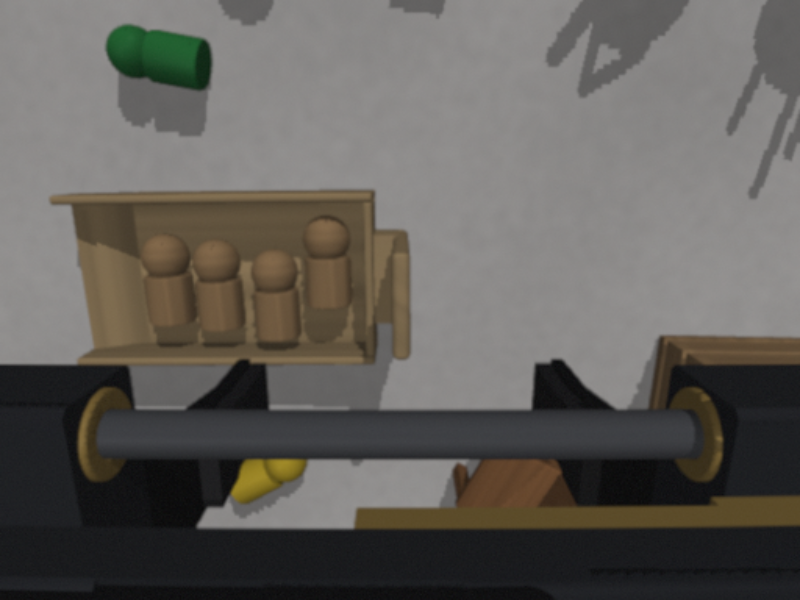

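Run:
```python
from h import *
s=np.load("s1.npz");T=np.eye(4);T[:3,:3]=s["R"];T[:3,3]=s["p"];T=T@camera_info("wrist")["T_tool_cam"]
f=lambda x,y,z:print((x,y),np.round(hit("wrist",(x*.64-.2,y*.64-.2),z,T),4))
for p in((401,246),(401,357),(394,300),(410,300),(393,355),(410,355)):f(*p,.109)
for p in((372,192),(375,360),(52,198),(80,360)):f(*p,.042)
```

```text
(401, 246) [ 0.6014 -0.2199  0.109 ]
(401, 357) [ 0.6026 -0.2811  0.109 ]
(394, 300) [ 0.5983 -0.2489  0.109 ]
(410, 300) [ 0.6068 -0.2487  0.109 ]
(393, 355) [ 0.5982 -0.28    0.109 ]
(410, 355) [ 0.6075 -0.2798  0.109 ]
(372, 192) [ 0.5827 -0.1959  0.042 ]
(375, 360) [ 0.5854 -0.3081  0.042 ]
(52, 198) [ 0.3783 -0.2027  0.042 ]
(80, 360) [ 0.3815 -0.3125  0.042 ]
```

Call:
{"api": "carry_out", "payload": {"deltas": [[[0, 0, 0.05, 0, 0, 0, -1], [0, 0, 0.13, 0, 0, 0, -1], [0, 0, 0.22, 0, 0, 0, -1], [0, 0, 0.32, 0, 0, 0, -1], [0, 0, 0.42, 0, 0, 0, -1], [0, 0, 0.52, 0, 0, 0, -1], [0, 0, 0.61, 0, 0, 0, -1], [0, 0, 0.66, 0, 0, 0, -1], [0, 0, 0.69, 0, 0, 0, -1], [0, 0, 0.7, 0, 0, 0, -1]]]}}

```text
time_s: 5.15
position: [0.6018, -0.2517, 0.1162]
tcp_rot: [[-0.021, 1.0, -0.002], [1.0, 0.021, 0.001], [0.001, -0.002, -1.0]]
force: [0.2, -0.4, -0.6]
opening: 1.002
grasp_force: 0.0
```

Call:
{"api": "carry_out", "payload": {"deltas": [[[0, 0, 0.06, 0, 0, 0, -1], [0, 0, 0.13, 0, 0, 0, -1], [0, 0, 0.2, 0, 0, 0, -1], [0, 0, 0.27, 0, 0, 0, -1], [0, 0, 0.33, 0, 0, 0, -1], [0, 0, 0.37, 0, 0, 0, -1], [0, 0, 0.39, 0, 0, 0, -1], [0, 0, 0.39, 0, 0, 0, -1], [0, 0, 0.39, 0, 0, 0, 0], [0, 0, 0.39, 0, 0, 0, 0.5]]]}}

```text
time_s: 5.98
position: [0.6028, -0.2525, 0.0596]
tcp_rot: [[-0.02, 1.0, 0.001], [1.0, 0.02, -0.001], [-0.001, 0.001, -1.0]]
force: [0.3, -0.9, 0.4]
opening: 0.916
grasp_force: 0.0
```

Call:
{"api": "carry_out", "payload": {"deltas": [[[0, 0, 0, 0, 0, 0, 1], [0, 0, 0, 0, 0, 0, 1], [0, 0, 0, 0, 0, 0, 1], [0, 0, 0, 0, 0, 0, 1], [0, 0, 0, 0, 0, 0, 1], [0, 0, 0, 0, 0, 0, 1], [0, 0, 0, 0, 0, 0, 1], [0, 0, 0, 0, 0, 0, 1], [0, 0, 0, 0, 0, 0, 1], [0, 0, 0, 0, 0, 0, 1]]]}}

```text
time_s: 6.82
position: [0.6024, -0.2523, 0.059]
tcp_rot: [[-0.02, 1.0, -0.0], [1.0, 0.02, -0.0], [-0.0, -0.0, -1.0]]
force: [0.1, -0.4, 0.2]
opening: 0.172
grasp_force: 0.0
```

Call:
{"api": "carry_out", "payload": {"deltas": [[[0, 0, 0, 0, 0, 0, 1], [0, 0, 0, 0, 0, 0, 1], [0, 0, 0, 0, 0, 0, 1], [0, 0, 0, 0, 0, 0, 1], [0, 0, 0, 0, 0, 0, 1], [0, 0, -0.01, 0, 0, 0, 1], [0, 0, -0.03, 0, 0, 0, 1], [0, 0, -0.05, 0, 0, 0, 1], [0, 0, -0.08, 0, 0, 0, 1], [0, 0, -0.1, 0, 0, 0, 1]]]}}

```text
time_s: 7.65
position: [0.6024, -0.2522, 0.0744]
tcp_rot: [[-0.02, 1.0, 0.0], [1.0, 0.02, 0.0], [0.0, 0.0, -1.0]]
force: [-0.5, -0.6, -2.8]
opening: 0.11
grasp_force: 30.0
```

Run:
```python
from h import *
s=telemetry.read_state();print(s["force"],s["moment"],s["position"],s["opening"],s["grasp_force"])
a=capture("wrist")[:,:,::-1]; b=capture("scene")[:,:,::-1][110:210,160:310]
o=np.zeros((560,790,3),np.uint8);o[:270,:360]=cv2.resize(a,(360,270));o[:280,370:790]=cv2.resize(b,(420,280))
cv2.imwrite("pics/l1.png",o[:285])
```

```text
[-0.50989636 -0.60164302 -2.84794335] [-0.14850484 -0.3639065   0.01688496] [ 0.60244789 -0.25218373  0.07443898] 0.11045458682723852 29.996063233120367
```

View pics/l1.png

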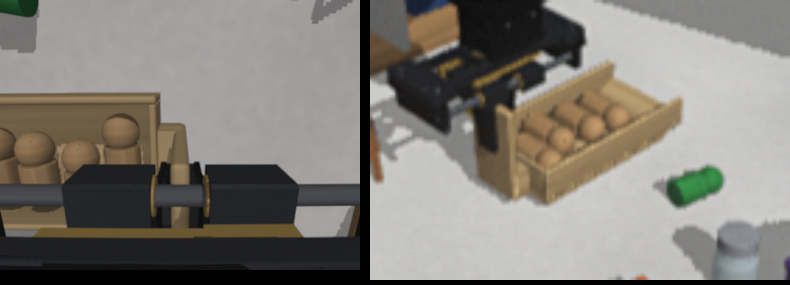

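Call:
{"api": "carry_out", "payload": {"deltas": [[[0, 0, -0.03, 0, 0, 0, 1], [0, 0, -0.08, 0, 0, 0, 1], [0, 0, -0.14, 0, 0, 0, 1], [0, 0, -0.2, 0, 0, 0, 1], [0, 0, -0.27, 0, 0, 0, 1], [0, 0, -0.34, 0, 0, 0, 1], [0, 0, -0.41, 0, 0, 0, 1], [0, 0, -0.46, 0, 0, 0, 1], [0, 0, -0.49, 0, 0, 0, 1], [0, 0, -0.5, 0, 0, 0, 1]]]}}

```text
time_s: 8.58
position: [0.6029, -0.2525, 0.1505]
tcp_rot: [[-0.02, 1.0, 0.002], [1.0, 0.02, -0.001], [-0.001, 0.002, -1.0]]
force: [-0.1, -0.6, -4.7]
opening: 0.111
grasp_force: 30.0
```

Run:
```python
from h import *
s=telemetry.read_state();print(s["force"],s["moment"],s["position"],s["opening"],s["grasp_force"])
b=capture("scene")[:,:,::-1][80:200,160:310]
c=capture("top")[:,:,::-1][140:290,285:385]
o=np.zeros((600,790,3),np.uint8);o[:520,:650]=cv2.resize(b,(650,520))
o=np.hstack([cv2.resize(b,(480,384)),cv2.resize(c,(256,384))])
cv2.imwrite("pics/l2.png",o)
```

```text
[-0.10068246 -0.55168173 -4.72986821] [-0.04049123 -0.30959379 -0.01672724] [ 0.60291567 -0.25254727  0.15045766] 0.11082895371050376 29.99657626147382
```

View pics/l2.png

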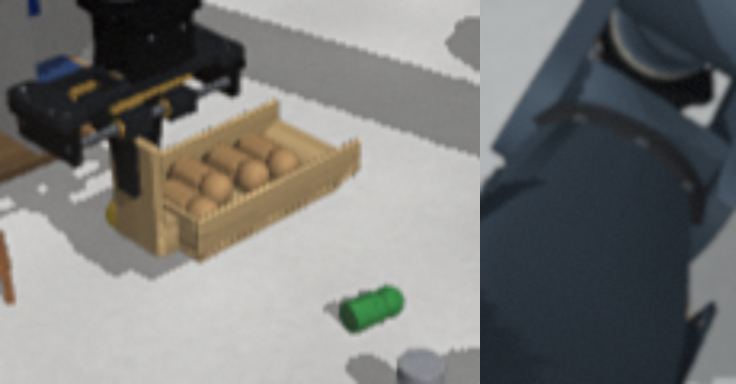

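Run:
```python
from h import *
n=np.array([-np.sin(np.radians(1.2)),np.cos(np.radians(1.2)),0])
a=np.array([.602,-.2525,0])+n*.058
for p in((198,220),(359,141),(200,260),(340,180)):
    o,d=ray("scene",(160+p[0]/3.2-.4,80+p[1]/3.2-.4)); t=((a-o)@n)/(d@n); print(p,np.round(o+t*d,4))
```

```text
(198, 220) [ 0.5833 -0.1949  0.1376]
(359, 141) [ 0.3802 -0.1991  0.1339]
(200, 260) [ 0.5829 -0.1949  0.0963]
(340, 180) [ 0.4046 -0.1986  0.1018]
```

Call:
{"api": "carry_out", "payload": {"deltas": [[[0.01, 0, -0.02, 0, 0, 0, 1], [0.03, 0.01, -0.05, 0, 0, 0, 1], [0.06, 0.02, -0.09, 0, 0, 0, 1], [0.11, 0.04, -0.13, 0, 0, 0, 1], [0.17, 0.06, -0.18, 0, 0, 0, 1], [0.25, 0.08, -0.22, 0, 0, 0, 1], [0.33, 0.11, -0.26, 0, 0, 0, 1], [0.42, 0.14, -0.29, 0, 0, 0, 1], [0.51, 0.17, -0.31, 0, 0, 0, 1], [0.6, 0.2, -0.32, 0, 0, 0, 1]]]}}

```text
time_s: 9.52
position: [0.6313, -0.1598, 0.1978]
tcp_rot: [[-0.021, 1.0, 0.001], [1.0, 0.021, -0.0], [-0.0, 0.001, -1.0]]
force: [0.8, -0.3, -4.0]
opening: 0.114
grasp_force: 30.0
```

Call:
{"api": "carry_out", "payload": {"deltas": [[[0.09, 0.03, -0.01, 0, 0, 0, 1], [0.18, 0.05, -0.02, 0, 0, 0, 1], [0.27, 0.08, -0.03, 0, 0, 0, 1], [0.35, 0.1, -0.04, 0, 0, 0, 1], [0.44, 0.13, -0.05, 0, 0, 0, 1], [0.52, 0.15, -0.06, 0, 0, 0, 1], [0.61, 0.18, -0.07, 0, 0, 0, 1], [0.7, 0.2, -0.08, 0, 0, 0, 1], [0.78, 0.23, -0.08, 0, 0, 0, 1], [0.87, 0.25, -0.08, 0, 0, 0, 1]]]}}

```text
time_s: 10.35
position: [0.6661, -0.0294, 0.2092]
tcp_rot: [[-0.02, 1.0, 0.001], [1.0, 0.02, -0.0], [-0.0, 0.001, -1.0]]
force: [0.1, -0.1, -3.2]
opening: 0.117
grasp_force: 30.0
```

Call:
{"api": "carry_out", "payload": {"deltas": [[[0.09, 0.03, 0, 0, 0, 0, 1], [0.18, 0.05, 0, 0, 0, 0, 1], [0.27, 0.08, 0, 0, 0, 0, 1], [0.35, 0.1, 0, 0, 0, 0, 1], [0.44, 0.13, 0, 0, 0, 0, 1], [0.52, 0.15, 0, 0, 0, 0, 1], [0.61, 0.18, 0, 0, 0, 0, 1], [0.7, 0.2, 0, 0, 0, 0, 1], [0.78, 0.23, 0, 0, 0, 0, 1], [0.87, 0.25, 0, 0, 0, 0, 1]]]}}

```text
time_s: 11.18
position: [0.7008, 0.1018, 0.209]
tcp_rot: [[-0.02, 1.0, 0.0], [1.0, 0.02, -0.0], [-0.0, 0.0, -1.0]]
force: [-0.3, -0.4, -3.8]
opening: 0.112
grasp_force: 30.0
```

Call:
{"api": "carry_out", "payload": {"deltas": [[[0.09, 0.03, 0, 0, 0, -0.001, 1], [0.18, 0.06, 0, 0, 0, -0.003, 1], [0.27, 0.09, 0, 0, 0, -0.005, 1], [0.36, 0.12, 0, 0, 0, -0.007, 1], [0.45, 0.15, 0, 0, 0, -0.009, 1], [0.53, 0.18, 0, 0, 0, -0.011, 1], [0.6, 0.2, 0, 0, 0, -0.013, 1], [0.64, 0.22, 0, 0, 0, -0.015, 1], [0.66, 0.23, 0, 0, 0, -0.016, 1], [0.67, 0.23, 0, 0, 0, -0.017, 1]]]}}

```text
time_s: 12.02
position: [0.733, 0.2023, 0.2088]
tcp_rot: [[-0.128, 0.992, 0.0], [0.992, 0.128, -0.0], [-0.0, -0.0, -1.0]]
force: [-0.6, 0.7, -4.3]
opening: 0.114
grasp_force: 30.0
```

Run:
```python
from h import *
s=telemetry.read_state();print(s["force"],s["position"],s["tcp_rot"],s["joint_positions"],s["grasp_force"])
a=capture("scene")[:,:,::-1][60:290,190:430]
cv2.imwrite("pics/c1.png",cv2.resize(a,(600,575)))
```

```text
[-0.59486558  0.74191127 -4.29363452] [0.73297389 0.20231771 0.20884327] [[-1.27832866e-01  9.91795723e-01  4.51711868e-05]
 [ 9.91795650e-01  1.27832874e-01 -3.81043640e-04]
 [-3.83691815e-04 -3.90931407e-06 -9.99999926e-01]] [ 7.04568869e+00  4.21286985e+01  6.03399556e+01 -2.25158341e-02
  7.75314562e+01 -2.93830381e-01] 29.996429630555212
```

View pics/c1.png

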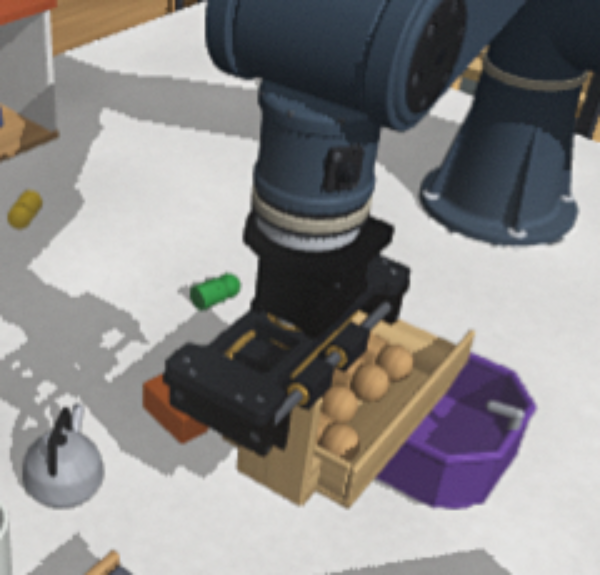

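Call:
{"api": "carry_out", "payload": {"deltas": [[[0, -0.006, -0.004, -0.003, 0, 0, 1], [0, -0.013, -0.009, -0.006, 0, 0, 1], [0, -0.02, -0.013, -0.008, 0, 0, 1], [0, -0.026, -0.017, -0.011, 0, 0, 1], [0, -0.033, -0.022, -0.014, 0, 0, 1], [0, -0.039, -0.026, -0.017, 0, 0, 1], [0, -0.046, -0.03, -0.019, 0, 0, 1], [0, -0.052, -0.034, -0.022, 0, 0, 1], [0, -0.059, -0.039, -0.025, 0, 0, 1], [0, -0.065, -0.043, -0.028, 0, 0, 1]]]}}

```text
time_s: 12.9
position: [0.7227, 0.2001, 0.2157]
tcp_rot: [[-0.126, 0.977, 0.174], [0.992, 0.124, 0.022], [-0.0, 0.175, -0.985]]
force: [0.3, 0.4, -4.4]
opening: 0.116
grasp_force: 30.0
```

Call:
{"api": "carry_out", "payload": {"deltas": [[[0, -0.009, -0.009, -0.003, 0, 0, 1], [0, -0.019, -0.019, -0.006, 0, 0, 1], [0, -0.028, -0.028, -0.008, 0, 0, 1], [0, -0.038, -0.037, -0.011, 0, 0, 1], [0, -0.048, -0.047, -0.014, 0, 0, 1], [0, -0.057, -0.056, -0.017, 0, 0, 1], [0, -0.067, -0.065, -0.019, 0, 0, 1], [0, -0.076, -0.074, -0.022, 0, 0, 1], [0, -0.086, -0.084, -0.025, 0, 0, 1], [0, -0.095, -0.093, -0.028, 0, 0, 1]]]}}

```text
time_s: 13.73
position: [0.7063, 0.1984, 0.2269]
tcp_rot: [[-0.127, 0.931, 0.342], [0.992, 0.119, 0.044], [-0.0, 0.345, -0.939]]
force: [0.8, 0.2, -4.4]
opening: 0.111
grasp_force: 30.0
```

Call:
{"api": "carry_out", "payload": {"deltas": [[[0, -0.008, -0.021, -0.003, 0, 0, 1], [0, -0.016, -0.043, -0.006, 0, 0, 1], [0, -0.025, -0.064, -0.008, 0, 0, 1], [0, -0.033, -0.085, -0.011, 0, 0, 1], [0, -0.041, -0.107, -0.014, 0, 0, 1], [0, -0.049, -0.128, -0.017, 0, 0, 1], [0, -0.057, -0.149, -0.019, 0, 0, 1], [0, -0.066, -0.17, -0.022, 0, 0, 1], [0, -0.074, -0.192, -0.025, 0, 0, 1], [0, -0.082, -0.213, -0.028, 0, 0, 1]]]}}

```text
time_s: 14.57
position: [0.684, 0.1956, 0.2529]
tcp_rot: [[-0.127, 0.857, 0.5], [0.992, 0.109, 0.064], [-0.0, 0.504, -0.864]]
force: [0.1, -0.1, -4.0]
opening: 0.11
grasp_force: 30.0
```

Call:
{"api": "carry_out", "payload": {"deltas": [[[0, -0.009, -0.021, -0.003, 0, 0, 1], [0, -0.018, -0.042, -0.006, 0, 0, 1], [0, -0.028, -0.063, -0.008, 0, 0, 1], [0, -0.037, -0.084, -0.011, 0, 0, 1], [0, -0.046, -0.105, -0.014, 0, 0, 1], [0, -0.055, -0.127, -0.017, 0, 0, 1], [0, -0.064, -0.148, -0.019, 0, 0, 1], [0, -0.074, -0.169, -0.022, 0, 0, 1], [0, -0.083, -0.19, -0.025, 0, 0, 1], [0, -0.092, -0.211, -0.028, 0, 0, 1]]]}}

```text
time_s: 15.4
position: [0.6565, 0.1922, 0.2733]
tcp_rot: [[-0.127, 0.756, 0.643], [0.992, 0.097, 0.082], [-0.0, 0.648, -0.762]]
force: [0.3, -0.3, -3.3]
opening: 0.112
grasp_force: 30.0
```

Call:
{"api": "carry_out", "payload": {"deltas": [[[0, -0.013, -0.035, -0.004, 0, 0, 1], [0, -0.026, -0.07, -0.008, 0, 0, 1], [0, -0.039, -0.105, -0.012, 0, 0, 1], [0, -0.052, -0.14, -0.017, 0, 0, 1], [0, -0.066, -0.175, -0.021, 0, 0, 1], [0, -0.079, -0.21, -0.025, 0, 0, 1], [0, -0.092, -0.246, -0.029, 0, 0, 1], [0, -0.105, -0.281, -0.033, 0, 0, 1], [0, -0.105, -0.281, -0.033, 0, 0, 1], [0, -0.105, -0.281, -0.033, 0, 0, 1]]]}}

```text
time_s: 16.23
position: [0.6221, 0.1895, 0.3102]
tcp_rot: [[-0.125, 0.624, 0.771], [0.992, 0.08, 0.097], [-0.001, 0.777, -0.629]]
force: [-0.2, 1.2, -2.4]
opening: 0.112
grasp_force: 30.0
```

Run:
```python
from h import *
s=telemetry.read_state();print(s["force"],s["position"],s["tcp_rot"][:,2],s["joint_positions"],s["grasp_force"])
a=capture("scene")[:,:,::-1][60:290,190:430]
w=capture("wrist")[:,:,::-1]
cv2.imwrite("pics/p1.png",np.hstack([cv2.resize(a,(400,383)),cv2.resize(w,(400,383))]))
```

```text
[-0.20813539  1.20307229 -2.35697488] [0.6221249  0.18953648 0.31022832] [ 0.77147635  0.09653882 -0.62889148] [ 7.10742302e+00  1.68118395e+01  1.12080124e+02  1.43893016e+01
  7.88999153e-02 -1.45055136e+01] 29.994493215344846
```

View pics/p1.png

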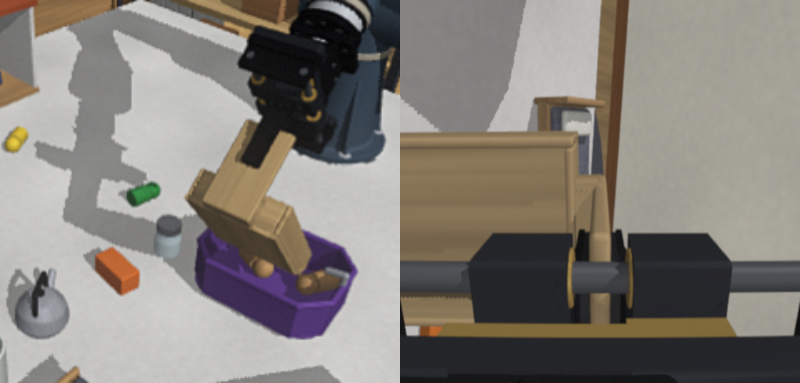

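Call:
{"api": "carry_out", "payload": {"deltas": [[[0, 0.019, 0.018, 0.003, 0, 0, 1], [0, 0.037, 0.037, 0.007, 0, 0, 1], [0, 0.056, 0.055, 0.01, 0, 0, 1], [0, 0.075, 0.074, 0.013, 0, 0, 1], [0, 0.094, 0.092, 0.017, 0, 0, 1], [0, 0.112, 0.111, 0.02, 0, 0, 1], [0, 0.131, 0.13, 0.023, 0, 0, 1], [0, 0.15, 0.148, 0.026, 0, 0, 1], [0, 0.168, 0.166, 0.03, 0, 0, 1], [0, 0.187, 0.185, 0.033, 0, 0, 1]]]}}

```text
time_s: 17.17
position: [0.661, 0.1943, 0.3125]
tcp_rot: [[-0.125, 0.772, 0.623], [0.992, 0.098, 0.077], [-0.001, 0.628, -0.778]]
force: [-0.3, 0.1, -2.5]
opening: 0.112
grasp_force: 30.0
```

Run:
```python
from h import *
s=telemetry.read_state();print(s["force"],s["position"],s["tcp_rot"],s["joint_positions"])
cv2.imwrite("pics/q1.png",np.hstack([cv2.resize(capture("scene")[:,:,::-1][120:290,250:430],(400,378)),cv2.resize(capture("top")[:,:,::-1][170:290,70:220],(400,378))]))
```

```text
[-0.34268332  0.14913999 -2.54700812] [0.6610138  0.19426976 0.31245271] [[-0.12486819  0.77187453  0.62339204]
 [ 0.99217236  0.09802737  0.07736053]
 [-0.00139686  0.62817222 -0.77807308]] [ 7.11934704e+00  1.89990061e+01  9.81074730e+01 -7.00667929e-02
  2.39780305e+01 -2.81186000e-02]
```

View pics/q1.png

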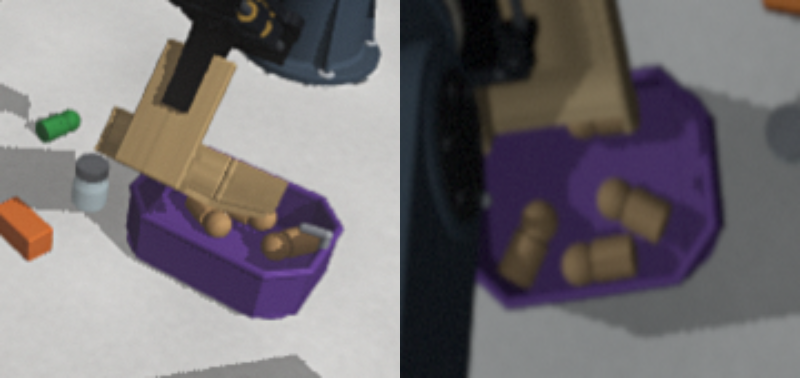

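Run:
```python
from h import *
F=[];M=[]
for i in range(16):
    capture("top");s=telemetry.read_state();F.append(s["force"]);M.append(s["moment"])
print(np.mean(F,0),np.std(F,0),np.mean(M,0),np.std(M,0))
# brown doll mask size in top: hue stats
a=capture("top");h=cv2.cvtColor(a,cv2.COLOR_RGB2HSV)
for p in((600,260),(635,205),(585,128),(560,90),(610,110),(600,128)):
    x=int(70+(p[0]-400)*150/400);y=int(170+p[1]*120/378);print(p,(x,y),h[y,x],a[y,x])
```

```text
[ 0.08553579  0.06269436 -3.11826726] [0.44919539 0.51522628 0.45191612] [-0.1449125   0.64974888 -0.00828198] [0.02758347 0.02693874 0.0214874 ]
(600, 260) (145, 252) [ 18  97 103] [103  87  64]
(635, 205) (158, 235) [ 18  95 107] [107  91  67]
(585, 128) (139, 210) [19 91 95] [95 83 61]
(560, 90) (130, 198) [20 86 86] [86 76 57]
(610, 110) (148, 204) [ 20  82 121] [121 108  82]
(600, 128) (145, 210) [17 97 87] [87 73 54]
```

Run:
```python
from h import *
t=capture("top")[:,:,::-1][180:262,98:180]; s=capture("scene")[:,:,::-1][165:245,310:410]
f=lambda a,k:cv2.convertScaleAbs(cv2.resize(a,None,fx=k,fy=k,interpolation=cv2.INTER_CUBIC),alpha=1.6)
t=f(t,4.5);s=f(s,4.2);o=np.zeros((370,800,3),np.uint8);o[:t.shape[0],:t.shape[1]]=t;o[:s.shape[0],375:375+s.shape[1]]=s
cv2.imwrite("pics/r1.png",o)
```

```text
(no output)
```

View pics/r1.png

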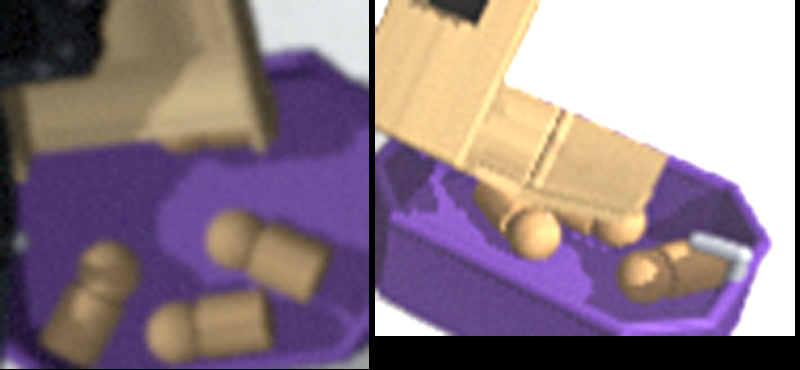

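Run:
```python
from h import *
for n,p in(("A",(108,262)),("B",(172,332)),("C",(232,235)),("Dleft",(180,145)),("Dright",(245,140))):
    for z in(.034,.06):
        P=hit("top",(98+p[0]/4.5,180+p[1]/4.5),z); q=proj("scene",P); print(n,z,np.round(P,3),(q-[310,165])*4.2+[375,0])
```

```text
A 0.034 [0.456 0.218 0.034] [632.99214781 278.84273266]
A 0.06 [0.456 0.21  0.06 ] [631.68039822 240.42245954]
B 0.034 [0.421 0.184 0.034] [616.41115446 222.09539875]
B 0.06 [0.422 0.178 0.06 ] [615.35523289 185.76696524]
C 0.034 [0.47  0.155 0.034] [529.16662057 236.07587385]
C 0.06 [0.47  0.149 0.06 ] [529.07951585 199.22914009]
Dleft 0.034 [0.516 0.182 0.034] [523.37515002 297.67794275]
Dleft 0.06 [0.514 0.176 0.06 ] [523.33338434 258.54098792]
Dright 0.034 [0.519 0.149 0.034] [473.64557946 270.32602037]
Dright 0.06 [0.517 0.144 0.06 ] [474.18818998 232.2066388 ]
```

Call:
{"api": "carry_out", "payload": {"deltas": [[[0, 0.02, -0.02, 0, 0, 0, 1], [0, 0.05, -0.06, 0, 0, 0, 1], [0, 0.09, -0.11, 0, 0, 0, 1], [0, 0.13, -0.16, 0, 0, 0, 1], [0, 0.18, -0.22, 0, 0, 0, 1], [0, 0.23, -0.28, 0, 0, 0, 1], [0, 0.28, -0.34, 0, 0, 0, 1], [0, 0.31, -0.38, 0, 0, 0, 1], [0, 0.32, -0.4, 0, 0, 0, 1], [0, 0.32, -0.4, 0, 0, 0, 1]]]}}

```text
time_s: 19.05
position: [0.6602, 0.1945, 0.3914]
tcp_rot: [[-0.125, 0.769, 0.626], [0.992, 0.098, 0.078], [-0.001, 0.631, -0.776]]
force: [0.2, 0.8, -3.1]
opening: 0.111
grasp_force: 30.0
```

```bash
cat > look.py <<'E'
from h import *
s=telemetry.read_state();print(s["position"],s["tcp_rot"][:,2],s["force"])
for n,(r0,r1,c0,c1) in(("top",(170,285,80,210)),("scene",(150,270,290,420))):
    a=capture(n);cv2.imwrite(f"pics/{n}_l.png",a[:,:,::-1])
    h=cv2.cvtColor(a,cv2.COLOR_RGB2HSV);m=((h[...,0]>8)&(h[...,0]<26)&(h[...,1]>60)).astype(np.uint8)
    k,l,st,ce=cv2.connectedComponentsWithStats(m[r0:r1,c0:c1])
    for i in range(1,k):
        if st[i,4]>40: print(n,st[i]+[c0,r0,0,0,0],ce[i]+[c0,r0],np.round(hit(n,ce[i]+[c0,r0],.034),3))
m=capture("top");h=cv2.cvtColor(m,cv2.COLOR_RGB2HSV)[188:250:2,100:176:2]
for r in h: print("".join("#" if 8<p[0]<19 and p[1]>70 else "+" if 18<p[0]<28 and p[1]>40 else "p" if 125<p[0]<150 else "." for p in r))
E
python3 look.py
```

```text
[0.66019781 0.19447621 0.39137329] [ 0.62634241  0.07798992 -0.775637  ] [ 0.16809177  0.79961787 -3.10822074]
top [  81  170   78   47 2142] [121.73716153 192.9318394 ] [0.56  0.222 0.034]
top [145 227  26  20 302] [157.43377483 235.8410596 ] [0.462 0.136 0.034]
top [107 234  21  27 312] [117.92307692 247.05769231] [0.436 0.226 0.034]
top [131 245  28  15 317] [144.68138801 252.30914826] [0.425 0.165 0.034]
scene [ 296  150   92   40 1775] [348.82028169 164.85352113] [0.259 0.014 0.034]
scene [334 205  40  21 516] [352.68217054 214.78488372] [0.439 0.151 0.034]
scene [368 222  26  15 252] [379.67857143 229.21031746] [0.435 0.227 0.034]
...++++#+++++++++++++++...............
...++++++++++#+#+++++##+.........p....
+.++++++++++#+++++++++++..ppppppppp...
++++++++++++++++++++++++.pppppppppppp.
++++++++++++++++++++++++#ppppppppppppp
+++++++#+++++++++++++++++....ppppppppp
+++++++++++++++++++++++++####.pppppppp
++++++++#++++++++++++++++#####pppppppp
++++++++++++++++++++++++######pppppppp
++#+++++++++++#++++++#+++#####pppppppp
++++#++##.......#######++#####pppppppp
+#...ppppppppppp.######++####.pppppppp
ppppppppppppppppp.###......ppppppppppp
pppppppppppppppppppppppppppppppppppppp
pppppppppppppppppppppppppppppppppppppp
pppppppppppppppppppppppppppppppppppppp
pppppppppppppppppppppppppppppppppppppp
pppppppppppppppppppppppppppppppppppppp
pppppppppppppppppppppppppppppppppppppp
ppppppppppppppppppppppppp.pppppppppppp
ppppppppppppppppppppppp.###.pppppppppp
.ppppppppppppppppppppp.#######.ppppppp
..pppppppppppppppppppp.##########.pppp
..ppppppp.##.ppppppppp.############.pp
pppppppp.#####pppppppp.#############pp
pppppppp######.pppppppp.###########.pp
pppppppp######.pppppppppppp########.pp
ppppppp.######.ppppppppppppp.######ppp
pppppp.#######ppppppppppp......###.ppp
pppppp#######pppppppp.#######ppp..pppp
ppppp.#######pppp.###########.pppppppp
```

Call:
{"api": "carry_out", "payload": {"deltas": [[[0, 0, 0, 0.008, 0, 0, 1], [0, 0, 0, 0.02, 0, 0, 1], [0, 0, 0, 0.033, 0, 0, 1], [0, 0, 0, 0.046, 0, 0, 1], [0, 0, 0, 0.059, 0, 0, 1], [0, 0, 0, 0.072, 0, 0, 1], [0, 0, 0, 0.085, 0, 0, 1], [0, 0, 0, 0.098, 0, 0, 1], [0, 0, 0, 0.106, 0, 0, 1], [0, 0, 0, 0.1086, 0, 0, 1]]]}}

```text
time_s: 20.03
position: [0.6619, 0.1943, 0.3875]
tcp_rot: [[-0.125, 0.992, -0.003], [0.992, 0.125, -0.002], [-0.001, -0.003, -1.0]]
force: [-0.0, 0.4, -3.5]
opening: 0.116
grasp_force: 30.0
```

Call:
{"api": "carry_out", "payload": {"deltas": [[[-0.02, 0, 0.01, 0, 0, 0, 1], [-0.06, -0.02, 0.02, 0, 0, 0, 1], [-0.12, -0.03, 0.05, 0, 0, 0, 1], [-0.19, -0.05, 0.08, 0, 0, 0, 1], [-0.27, -0.07, 0.11, 0, 0, 0, 1], [-0.36, -0.09, 0.15, 0, 0, 0, 1], [-0.45, -0.12, 0.19, 0, 0, 0, 1], [-0.54, -0.14, 0.22, 0, 0, 0, 1], [-0.63, -0.16, 0.26, 0, 0, 0, 1], [-0.72, -0.19, 0.3, 0, 0, 0, 1]]]}}

```text
time_s: 20.87
position: [0.6451, 0.0818, 0.3442]
tcp_rot: [[-0.124, 0.992, -0.001], [0.992, 0.124, -0.002], [-0.002, -0.001, -1.0]]
force: [-0.0, 0.4, -3.0]
opening: 0.109
grasp_force: 30.0
```

Call:
{"api": "carry_out", "payload": {"deltas": [[[-0.08, -0.02, 0.03, 0, 0, 0, 1], [-0.16, -0.04, 0.06, 0, 0, 0, 1], [-0.24, -0.06, 0.09, 0, 0, 0, 1], [-0.32, -0.08, 0.12, 0, 0, 0, 1], [-0.4, -0.1, 0.15, 0, 0, 0, 1], [-0.48, -0.12, 0.18, 0, 0, 0, 1], [-0.56, -0.14, 0.21, 0, 0, 0, 1], [-0.64, -0.16, 0.24, 0, 0, 0, 1], [-0.72, -0.18, 0.27, 0, 0, 0, 1], [-0.8, -0.2, 0.3, 0, 0, 0, 1]]]}}

```text
time_s: 21.7
position: [0.6301, -0.0405, 0.2994]
tcp_rot: [[-0.125, 0.992, -0.002], [0.992, 0.125, -0.002], [-0.001, -0.002, -1.0]]
force: [0.0, -0.5, -3.2]
opening: 0.114
grasp_force: 30.0
```

Call:
{"api": "carry_out", "payload": {"deltas": [[[-0.08, -0.02, 0.03, 0, 0, 0, 1], [-0.16, -0.04, 0.06, 0, 0, 0, 1], [-0.24, -0.06, 0.09, 0, 0, 0, 1], [-0.32, -0.08, 0.12, 0, 0, 0, 1], [-0.4, -0.1, 0.15, 0, 0, 0, 1], [-0.48, -0.12, 0.18, 0, 0, 0, 1], [-0.56, -0.14, 0.21, 0, 0, 0, 1], [-0.64, -0.16, 0.24, 0, 0, 0, 1], [-0.72, -0.18, 0.27, 0, 0, 0, 1], [-0.8, -0.2, 0.3, 0, 0, 0, 1]]]}}

```text
time_s: 22.53
position: [0.6152, -0.1634, 0.2546]
tcp_rot: [[-0.125, 0.992, -0.002], [0.992, 0.125, -0.002], [-0.001, -0.002, -1.0]]
force: [0.2, -0.7, -2.4]
opening: 0.111
grasp_force: 30.0
```

Call:
{"api": "carry_out", "payload": {"deltas": [[[-0.08, -0.02, 0.03, 0, 0, 0.002, 1], [-0.16, -0.04, 0.06, 0, 0, 0.004, 1], [-0.24, -0.06, 0.09, 0, 0, 0.006, 1], [-0.32, -0.09, 0.12, 0, 0, 0.008, 1], [-0.4, -0.11, 0.15, 0, 0, 0.01, 1], [-0.46, -0.13, 0.18, 0, 0, 0.012, 1], [-0.52, -0.15, 0.21, 0, 0, 0.014, 1], [-0.56, -0.17, 0.24, 0, 0, 0.016, 1], [-0.58, -0.18, 0.26, 0, 0, 0.016, 1], [-0.58, -0.18, 0.26, 0, 0, 0.016, 1]]]}}

```text
time_s: 23.37
position: [0.5986, -0.2523, 0.2152]
tcp_rot: [[-0.024, 1.0, -0.004], [1.0, 0.024, -0.001], [-0.001, -0.004, -1.0]]
force: [0.6, 0.1, -2.4]
opening: 0.113
grasp_force: 30.0
```

Call:
{"api": "carry_out", "payload": {"deltas": [[[0, 0, 0.03, 0, 0, 0, 1], [0, 0, 0.1, 0, 0, 0, 1], [0, 0, 0.2, 0, 0, 0, 1], [0, 0, 0.31, 0, 0, 0, 1], [0, 0, 0.43, 0, 0, 0, 1], [0, 0, 0.54, 0, 0, 0, 1], [0, 0, 0.65, 0, 0, 0, 1], [0, 0, 0.74, 0, 0, 0, 1], [0, 0, 0.79, 0, 0, 0, 1], [0, 0, 0.8, 0, 0, 0, 1]]]}}

```text
time_s: 24.2
position: [0.5982, -0.2508, 0.094]
tcp_rot: [[-0.026, 1.0, -0.005], [1.0, 0.026, 0.001], [0.001, -0.005, -1.0]]
force: [0.1, 1.2, -3.0]
opening: 0.115
grasp_force: 30.0
```

Call:
{"api": "carry_out", "payload": {"deltas": [[[0, 0, 0.03, 0, 0, 0, 1], [0, 0, 0.06, 0, 0, 0, 1], [0, 0, 0.09, 0, 0, 0, 1], [0, 0, 0.12, 0, 0, 0, 1], [0, 0, 0.15, 0, 0, 0, 1], [0, 0, 0.18, 0, 0, 0, 1], [0, 0, 0.2, 0, 0, 0, 1], [0, 0, 0.21, 0, 0, 0, 1], [0, 0, 0.22, 0, 0, 0, 1], [0, 0, 0.22, 0, 0, 0, 1]]]}}

```text
time_s: 25.03
position: [0.599, -0.2521, 0.063]
tcp_rot: [[-0.025, 1.0, -0.002], [1.0, 0.025, -0.001], [-0.001, -0.002, -1.0]]
force: [0.1, 0.6, -3.3]
opening: 0.109
grasp_force: 30.0
```

Run:
```python
from h import *
F=[]
for i in range(6): capture("scene");s=telemetry.read_state();F.append(np.r_[s["force"],s["moment"]])
print(s["position"],np.mean(F,0))
```

```text
[ 0.59924308 -0.25223402  0.06347192] [-0.4910797  -0.18316121 -2.94278399 -0.05320633 -0.22113331  0.0123122 ]
```

Call:
{"api": "carry_out", "payload": {"deltas": [[[0, 0, 0.003, 0, 0, 0, 1], [0, 0, 0.006, 0, 0, 0, 1], [0, 0, 0.009, 0, 0, 0, 1], [0, 0, 0.012, 0, 0, 0, 1], [0, 0, 0.015, 0, 0, 0, 1], [0, 0, 0.018, 0, 0, 0, 1], [0, 0, 0.021, 0, 0, 0, 1], [0, 0, 0.023, 0, 0, 0, 1], [0, 0, 0.025, 0, 0, 0, 1], [0, 0, 0.025, 0, 0, 0, 1]]]}}

```text
time_s: 26.17
position: [0.5991, -0.2521, 0.0594]
tcp_rot: [[-0.025, 1.0, -0.002], [1.0, 0.025, -0.001], [-0.001, -0.002, -1.0]]
force: [0.4, -0.5, -3.1]
opening: 0.114
grasp_force: 30.0
```

Run:
```python
from h import *
F=[]
for i in range(6): capture("scene");s=telemetry.read_state();F.append(np.r_[s["force"],s["moment"]])
print(s["position"],np.mean(F,0))
```

```text
[ 0.59913002 -0.25215614  0.0595275 ] [-0.0429567  -0.17596901 -2.93234166 -0.03674169 -0.20646404 -0.00361803]
```

Call:
{"api": "carry_out", "payload": {"deltas": [[[0, 0, 0.002, 0, 0, 0, 1], [0, 0, 0.004, 0, 0, 0, 1], [0, 0, 0.006, 0, 0, 0, 1], [0, 0, 0.008, 0, 0, 0, 1], [0, 0, 0.01, 0, 0, 0, 1], [0, 0, 0.012, 0, 0, 0, 1], [0, 0, 0.014, 0, 0, 0, 1], [0, 0, 0.014, 0, 0, 0, 1], [0, 0, 0.014, 0, 0, 0, 1], [0, 0, 0.014, 0, 0, 0, 1]]]}}

```text
time_s: 27.3
position: [0.5992, -0.2523, 0.059]
tcp_rot: [[-0.025, 1.0, -0.002], [1.0, 0.025, -0.002], [-0.002, -0.002, -1.0]]
force: [-0.6, 0.4, 7.3]
opening: 0.114
grasp_force: 30.0
```

Run:
```python
from h import *
F=[]
for i in range(4): capture("scene");s=telemetry.read_state();F.append(np.r_[s["force"],s["moment"]])
print(s["position"],np.mean(F,0))
```

```text
[ 0.59918991 -0.25228899  0.05894267] [-1.68158745  1.08772673  7.19665619  0.40699707  0.45495222  0.02531927]
```

Call:
{"api": "carry_out", "payload": {"deltas": [[[0, 0, 0, 0, 0, 0, 0.6], [0, 0, 0, 0, 0, 0, 0.3], [0, 0, 0, 0, 0, 0, 0], [0, 0, 0, 0, 0, 0, -0.2], [0, 0, 0, 0, 0, 0, -0.4], [0, 0, 0, 0, 0, 0, -0.6], [0, 0, 0, 0, 0, 0, -0.8], [0, 0, 0, 0, 0, 0, -0.8], [0, 0, 0, 0, 0, 0, -0.8], [0, 0, 0, 0, 0, 0, -0.8]]]}}

```text
time_s: 28.33
position: [0.5991, -0.2522, 0.0574]
tcp_rot: [[-0.025, 1.0, -0.002], [1.0, 0.025, -0.002], [-0.002, -0.002, -1.0]]
force: [-0.5, 0.6, 0.0]
opening: 0.789
grasp_force: 0.0
```

Call:
{"api": "carry_out", "payload": {"deltas": [[[0, 0, 0, 0, 0, 0, -0.8], [0, 0, -0.02, 0, 0, 0, -0.8], [0, 0, -0.06, 0, 0, 0, -0.8], [0, 0, -0.14, 0, 0, 0, -0.8], [0, 0, -0.24, 0, 0, 0, -0.8], [0, 0, -0.36, 0, 0, 0, -0.8], [0, 0, -0.48, 0, 0, 0, -0.8], [0, 0, -0.6, 0, 0, 0, -0.8], [0, 0, -0.72, 0, 0, 0, -0.8], [0, 0, -0.84, 0, 0, 0, -0.8]]]}}

```text
time_s: 29.17
position: [0.5995, -0.252, 0.1858]
tcp_rot: [[-0.025, 1.0, -0.001], [1.0, 0.025, -0.002], [-0.002, -0.001, -1.0]]
force: [-0.2, 0.7, -0.2]
opening: 0.901
grasp_force: 0.0
```

Call:
{"api": "carry_out", "payload": {"deltas": [[[0, 0, -0.1, 0, 0, 0, -0.8], [0, 0, -0.2, 0, 0, 0, -0.8], [0.05, 0, -0.3, 0, 0, 0, -0.8], [0.12, 0, -0.4, 0, 0, 0, -0.8], [0.24, 0, -0.44, 0, 0, 0, -0.8], [0.38, 0, -0.46, 0, 0, 0, -0.8], [0.54, 0, -0.46, 0, 0, 0, -0.8], [0.7, 0, -0.46, 0, 0, 0, -0.8], [0.85, 0, -0.46, 0, 0, 0, -0.8], [1, 0, -0.46, 0, 0, 0, -0.8]]]}}

```text
time_s: 30.0
position: [0.5951, -0.0996, 0.2527]
tcp_rot: [[-0.025, 1.0, -0.002], [1.0, 0.025, -0.001], [-0.001, -0.002, -1.0]]
force: [0.3, -0.2, -0.6]
opening: 0.898
grasp_force: 0.0
```

Call:
{"api": "carry_out", "payload": {"deltas": [[[0.1, 0, 0, 0, 0, 0, -0.8], [0.2, 0, 0, 0, 0, 0, -0.8], [0.3, 0, 0, 0, 0, 0, -0.8], [0.4, 0, 0, 0, 0, 0, -0.8], [0.5, 0, 0, 0, 0, 0, -0.8], [0.6, 0, 0, 0, 0, 0, -0.8], [0.68, 0, 0, 0, 0, 0, -0.8], [0.72, 0, 0, 0, 0, 0, -0.8], [0.72, 0, 0, 0, 0, 0, -0.8], [0.72, 0, 0, 0, 0, 0, -0.8]]]}}

```text
time_s: 30.83
position: [0.5931, 0.0061, 0.252]
tcp_rot: [[-0.026, 1.0, -0.002], [1.0, 0.026, -0.002], [-0.002, -0.002, -1.0]]
force: [0.4, -0.5, 0.7]
opening: 0.902
grasp_force: 0.0
```

```bash
cat > look2.py <<'E'
from h import *
s=telemetry.read_state();print(s["position"],s["force"],s["opening"])
for n,rs in(("top",((165,290,80,205),(150,285,290,380),)),("scene",((150,270,290,420),(120,200,180,280)))):
    a=capture(n);cv2.imwrite(f"pics/{n}_f.png",a[:,:,::-1]);h=cv2.cvtColor(a,cv2.COLOR_RGB2HSV)
    m=((h[...,0]>8)&(h[...,0]<26)&(h[...,1]>60)).astype(np.uint8)
    for r0,r1,c0,c1 in rs:
        k,l,st,ce=cv2.connectedComponentsWithStats(m[r0:r1,c0:c1])
        for i in range(1,k):
            if st[i,4]>40: print(n,st[i]+[c0,r0,0,0,0],np.round(hit(n,ce[i]+[c0,r0],.034),3))
    for nm in(0,):
        b=cv2.imread(f"pics/{n}0.png");hb=cv2.cvtColor(b,cv2.COLOR_BGR2HSV)
        for q,hh in(("then",hb),("now",h)):
            p=((hh[...,0]>125)&(hh[...,0]<150)&(hh[...,1]>90)).astype(np.uint8); k,l,st,ce=cv2.connectedComponentsWithStats(p); st[0,4]=0;i=st[:,4].argmax();print(n,"tub",q,st[i])
m=cv2.cvtColor(capture("top"),cv2.COLOR_RGB2HSV)[184:268:2,84:196:2]
for r in m: print("".join("#" if 8<p[0]<28 and p[1]>50 else "p" if 125<p[0]<150 else "." for p in r))
E
python3 look2.py
```

```text
[0.59314202 0.00612832 0.2519573 ] [ 0.44833233 -0.45362285  0.74257038] 0.9022186272432106
top [ 304  172   54  103 4864] [ 0.486 -0.257  0.034]
top tub then [  90  192  101   75 6134]
top tub now [140 192  38  11 200]
scene [334 205  40  21 515] [0.439 0.151 0.034]
scene [368 222  26  15 253] [0.435 0.227 0.034]
scene [180 120  21   9  93] [ 0.462 -0.529  0.034]
scene [ 193  136   79   50 2298] [ 0.508 -0.252  0.034]
scene tub then [ 308  186   96   77 4944]
scene tub now [ 308  186   96   77 4000]
........................................................
........................................................
........................................................
.......................................p................
..................................ppppppppp.............
...........................ppppppppppppppppp............
..............................pppppppppppppppp..........
.....................................ppppppppppp........
.........................................pppppp.........
........................................................
........................
[... 1099 characters left out ...]
................
....pp..................................................
....p...................................................
........................................................
........................................................
........................................................
........................................................
........................................................
........................................................
........................................................
........................................................
........................................................
........................................................
```

Call:
{"api": "carry_out", "payload": {"deltas": [[[-0.1, 0, 0, 0, 0, 0, -0.8], [-0.2, 0, 0, 0, 0, 0, -0.8], [-0.3, 0, 0, 0, 0, 0, -0.8], [-0.4, 0, 0, 0, 0, 0, -0.8], [-0.5, 0, 0, 0, 0, 0, -0.8], [-0.6, 0, 0, 0, 0, 0, -0.8], [-0.7, 0, 0, 0, 0, 0, -0.8], [-0.78, 0, 0, 0, 0, 0, -0.8], [-0.8, 0, 0, 0, 0, 0, -0.8], [-0.8, 0, 0, 0, 0, 0, -0.8]]]}}

```text
time_s: 31.82
position: [0.5961, -0.1152, 0.2521]
tcp_rot: [[-0.023, 1.0, -0.002], [1.0, 0.023, -0.001], [-0.001, -0.002, -1.0]]
force: [-0.3, -0.2, -0.1]
opening: 0.899
grasp_force: 0.0
```

```bash
python3 look2.py
```

```text
[ 0.59609244 -0.1151911   0.25208725] [-0.32733995 -0.16291533 -0.1455543 ] 0.8994470600870343
top [132 199  27  14 302] [0.531 0.165 0.034]
top [145 227  26  20 301] [0.462 0.136 0.034]
top [107 234  22  27 316] [0.436 0.226 0.034]
top [131 245  27  15 317] [0.425 0.165 0.034]
top [ 304  172   54  103 4785] [ 0.485 -0.258  0.034]
top tub then [  90  192  101   75 6134]
top tub now [  90  192   99   75 4119]
scene [334 205  40  21 514] [0.439 0.151 0.034]
scene [368 222  26  15 252] [0.435 0.227 0.034]
scene [180 120  21   9  94] [ 0.462 -0.529  0.034]
scene [ 193  136   79   50 2308] [ 0.508 -0.252  0.034]
scene tub then [ 308  186   96   77 4944]
scene tub now [ 308  186   96   77 3995]
........................................................
........................................................
........................................................
........................................................
..................................ppppppppp.............
........................ppppppppppppppppppppp...........
..................pppppppppppppppppppppppppppp..........
...
[... 1291 characters left out ...]
###pppp.........
....pppppppppp.#######ppppppppppp......###.ppp..........
....pppppppppp#######pppppppp.#######ppp..pppp..........
....ppppppppp.#######pppp.###########.ppppppp...........
....ppppppppp#######.ppp#############.pppppp............
....pppppppp.#######ppp.#############.ppppp.............
.....pppppp.#######.ppp.#############.ppppp.............
......pppppp#######ppppp#############.pppp..............
.......pppppp.####.ppppp.########...ppppp...............
........ppppppp.##ppppppp...ppppppppppppp...............
.........ppppppppppppppppppppppppp...pp.................
..........ppppppppppppppppppppp.........................
............ppppppppppp.................................
```

All four dolls are in the tub, the tub has not moved, and the tray is on the table with the gripper clear of it.

```bash
python3 -c "
from rig import job
print(job.hand_in())"
```

```text
the job is handed in; nothing more can be done
None
```

The job is handed in: the last pictures show all four dolls in the tub, which has not moved, and the empty tray set down near where it started and released; nothing else was seen to be disturbed, and it took about 32 s.

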